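Tip the sorting tray so the screws gather in its cut-off corner

TASK

Three loose screws lie scattered in the small black sorting tray. Pick the tray up, best by its bar, and tip it some 30 degrees towards its cut-off corner, so that all three screws slide down and gather in that corner without spilling; leave the battery and the solder reel beside it where they are. Finish while holding the tray still in the air like that, gripped and tilted, with every part of it at least 6 cm above the bench, ready for a colleague to pick the screws out.

Things in the scene. Friction and masses are not known exactly. Their poses are not given: they have to be found in the camera images.
- tray: Loose open tray of slick black plastic, 160 (x) x 120 (y) mm, walls 30 mm high, floor and walls 3 mm thick, 0.2 to 0.33 kg; its yaw varies widely. Origin: centre of its underside, z up. Three corners are square; the one at +x, +y is cut off at 45 degrees over 30 mm of each wall, its slanting wall only 18 mm high. A metal carrying bar spans the middle on two legs.
- tray_bar (a point): Centre of the tray's carrying bar, 68 mm above the tray's underside. The bar is 12 mm thick (along the tray's x, grip it across this), 14 mm high and 126 mm long (along the tray's y); the space below it is free down to the tray's floor, 58 mm. Axes as the tray's. A monitor and a shelf overhang the back of the bench: before tipping, bring the bar forward to 0.45 to 0.5 m from the robot's base axis.
- tray_corner (a point): The cut-off corner: point on top of the tray's floor at the middle of the slanting wall's inner face; in the tray's frame at x = 63, y = 43, z = 3 mm; axes as the tray's. Screws begin to slide on the floor at a tilt of some 7 to 11 degrees, and slide on along a wall into this corner at 20 degrees or more; a stuck one comes free by rocking.
- screw_a_centre (a point): Centre of a loose bright steel machine screw with a cylindrical head, 28 mm long (along its y), 9 mm thick, 10 g, lying in the tray.
- screw_b_centre (a point): Centre of a second such screw in the tray.
- screw_c_centre (a point): Centre of a third such screw in the tray.
- battery_centre (a point): Centre of an orange and black block battery, 50 x 27 x 18 mm, standing loose on the bench to the left of the tray; to be left alone.
- reel_centre (a point): Centre of a small reel of solder, 53 x 56 x 20 mm, lying loose on the bench to the left of the tray; to be left alone.

How it is judged:
By the outcome, as a careful person would: the job done as asked, in the order asked, and still so for the second after the job is handed in, while the arm keeps its last pose, push and grip.
It also fails if it takes over 35 s, if anything falls off the work surface, if the arm or the gripper's body presses on something with over 40 N, if the wrist force passes 120 N, or if a joint passes its speed limit or range.

ROBOT

A 7-joint arm with a two-finger parallel gripper is mounted at the origin on a cart in front of the work surface, level with it; the furniture and walls round the work are solid. World frame = base frame: x ahead of the robot, y to its left, z up, the work surface at z = 0. Lengths are in mm, angles in rad, forces in N, time in s.
With the tool pointing down it reaches from about 425 to 950 mm from the base axis. Payload 4.7 kg.
Tool frame: the origin (TCP) lies between the finger pads; the fingertips stand 19 mm ahead of it and the grasp point (between the pads) is the TCP; z points along the fingers, y is the line along which they close (so a half turn about z gives the same grasp; the last joint's range is limited). The gripper opens to 85 mm and grips with 20 to 120 N. Pads are 22 mm wide; open, the fingers measure 114 mm over their backs; the gripper's body (76 mm by 85 mm) begins 54 mm behind the grasp point. The pads swing forward as they close: fully open they stand 13 mm farther back than shut.
Start: joints at [-1.277, 0.469, -0.049, 1.532, 0.024, 1.141, -0.082], TCP at [214.086, 640.167, 250.335] pointing down, gripper open.
Joint ranges: [-2.59, 2.59], [-0.33, 1.99], [-1.39, 1.29], [0.1, 2.45], [-1.04, 4.18], [0.21, 1.99], [-2.66, 2.66]. Speed limits (rad/s): [2.57, 2.57, 3.14, 3.14, 3.14, 3.14, 3.14].

INTERFACE

Orientations are given as [roll, pitch, yaw] about the fixed x, y, z axes, in that order (R = Rz(yaw) Ry(pitch) Rx(roll)).
In Python, from rig import * gives the robot as it stands.
- The arm moves only by the tool drive_tool, never from a script. Its argument "deltas" is a list of rows, each an object with "xyz": the shift along the tool's x, y, z in m, a list of three; "dr": the turn, a rotation vector about the tool's x, y, z in degrees, a list of three; "grip": the opening in per cent of the stroke, from 0 (shut) to 100 (fully open). In form: [{"xyz": [tx, ty, tz], "dr": [rx, ry, rz], "grip": grip}, ...]. A call has 1 to 20 rows; each row is the pose to reach, as a shift and turn from the pose commanded when the call began, along the tool's axes at that moment; what a row does not reach only later rows make up. A row lasts 1/8 s, in which the tool goes at most 62.5 mm and 10.7 degrees, less where a joint would pass 70% of its speed; a pose out of reach is approached as far as the arm can. A call with a gripper value outside its range is refused whole. The fingers move at their own pace and stop on an object; the grip force is fixed at half the most. Time passes only in rows, so rows that repeat a pose let the fingers close. It gives the time, the measured TCP pose, the force, the opening and the grip force at its end, in the units of the state.
- read_state(): the state, without advancing time (a new reading comes with each control period).
- snapshot(name): name is "side" or "top" or "wrist"; returns a dict with "frame" (384x512x3 uint8, red, green, blue), "fx", "fy", "cx", "cy" (pixels), "D" ([k1, k2, p1, p2, k3] as OpenCV has them; the pictures are not rectified), "world_to_cam" (4x4, takes a point from world to camera coordinates). Camera axes: x right, y down, z forward; pixel columns grow to the right and rows downward; lengths in mm; the calibration is good to about 2 mm. A picture is of the moment at which its call begins. There is no depth.
- close_job(): hands the job in; it is judged then, once.
Trained networks look in a picture, given as the dict that the camera call returned (one of the last four; its "shot" number tells which), for a name from the list of things; names that differ only in an ending like _2 or _b are one class to them, and where a whole thing is asked for, a point or a joint stands for the part that bears it (a point fixed in the world has none). Each returns a list of dicts, best first, with "confidence" (0 to 1); they miss things now and then, are a little off and sometimes report something else, mostly with a low value. They report only what shows in the picture. A call takes as long as a camera call.
- find_in(picture, label): "box" ([left, top, width, height] in pixels, round what is visible of it).
The state is a dict: "clock": time; "joint_positions": joint angles; "dq": joint speeds; "tau": joint torques, N m; "ee_pos": TCP position; "tool_rot": TCP orientation; "contact_force": force on the tool from outside, world axes, zero at the start; "moment": the same for the moment, N m; "finger_gap": finger opening in mm; "grasp_force": force on a finger pad.
Only numpy, scipy, OpenCV 4.12 (cv2) and the standard library are available. Lean on these libraries where they do the work, as an engineer would, in place of code of your own. Each camera call takes 0.05 s, during which the arm holds its last target. There are 200 camera calls.

## Working session

There is one attempt and no reset: what is moved stays moved. The work goes in short steps, Python scripts to look and compute and a tool call to move; the robot and the scene stay as the last step left them, time stands still between calls to the robot, and variables do not carry over. Pictures are saved under pics/ and viewed, at most 10 in all, crops included, and the job is handed in when it is done.

Besides the shell and the picture viewer there is one more tool, called after ">>>" in YAML: its name, and indented under it one key for each argument. drive_tool: Moves the arm, as the interface text tells. Its arguments: {"type":"object","properties":{"deltas":{"type":"array"}},"required":["deltas"]}

```bash
mkdir -p pics; python3 - <<'E'
from rig import *
import cv2,numpy as np
s=read_state();print({k:np.round(v,3).tolist() for k,v in s.items()})
ims=[]
for n in ["top","side"]:
    p=snapshot(n);ims.append(p["frame"])
    print(n,p["fx"],p["fy"],p["cx"],p["cy"],p["D"],np.round(p["world_to_cam"],3).tolist())
    for l in ["tray","tray_bar","tray_corner","screw_a_centre","battery_centre","reel_centre"]:
        print(l,[(np.round(d["box"]).tolist(),round(d["confidence"],2)) for d in find_in(p,l)][:4])
    cv2.imwrite(f"pics/{n}1.png",cv2.cvtColor(cv2.resize(p["frame"],(768,576)),cv2.COLOR_RGB2BGR))
E
```

```text
{'clock': 0.0, 'joint_positions': [-1.277, 0.469, -0.049, 1.534, 0.024, 1.141, -0.082], 'dq': [-0.0, -0.001, -0.001, -0.001, -0.001, -0.002, -0.001], 'tau': [0.0, -51.032, -0.046, -23.772, 0.011, 0.007, -0.0], 'ee_pos': [213.954, 639.618, 249.27], 'tool_rot': [-3.14, 0.0, 2.819], 'contact_force': [0.123, -0.009, 0.309], 'moment': [-0.029, -0.058, 0.039], 'grasp_force': 0.0, 'finger_gap': 85.141}
top 452.50610672576175 452.50610672576175 252.00471934284818 198.5525500715122 [-0.10038239  0.          0.          0.          0.        ] [[0.011, -1.0, 0.002, 75.774], [-0.997, -0.011, -0.072, 523.512], [0.072, -0.001, -0.997, 878.876], [0.0, 0.0, 0.0, 1.0]]
tray [([275.0, 144.0, 100.0, 88.0], 0.75)]
tray_bar [([277.0, 142.0, 97.0, 90.0], 0.57)]
tray_corner [([275.0, 142.0, 100.0, 92.0], 0.78)]
screw_a_centre []
battery_centre [([169.0, 185.0, 23.0, 24.0], 0.83)]
reel_centre [([136.0, 246.0, 24.0, 23.0], 0.95)]
side 404.2834216603917 404.2834216603917 251.44337791924792 194.99487780522145 [0.04977022 0.         0.         0.         0.        ] [[0.998, -0.055, 0.026, -517.768], [0.001, -0.407, -0.913, 95.336], [0.061, 0.912, -0.406, 754.809], [0.0, 0.0, 0.0, 1.0]]
tray [([218.0, 216.0, 102.0, 78.0], 0.61)]
tray_bar [([220.0, 211.0, 105.0, 86.0], 0.89)]
tray_corner [([221.0, 215.0, 100.0, 84.0], 0.89)]
screw_a_centre []
battery_centre [([238.0, 188.0, 22.0, 12.0], 0.54), ([195.0, 177.0, 20.0, 14.0], 0.35)]
reel_centre [([192.0, 176.0, 22.0, 18.0], 0.58)]
```

```bash
python3 - <<'E'
import cv2,numpy as np
a=cv2.imread("pics/top1.png");b=cv2.imread("pics/side1.png")
# crops in original px: top x 255-395 y 125-250 ; side x 200-340,y 195-310
A=cv2.resize(a[int(125*1.5):int(250*1.5),int(255*1.5):int(395*1.5)],(400,357),interpolation=cv2.INTER_CUBIC)
B=cv2.resize(b[int(195*1.5):int(320*1.5),int(200*1.5):int(340*1.5)],(400,357),interpolation=cv2.INTER_CUBIC)
cv2.imwrite("pics/crop1.png",np.hstack([A,B]))
E
```

```text
(no output)
```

View pics/top1.png

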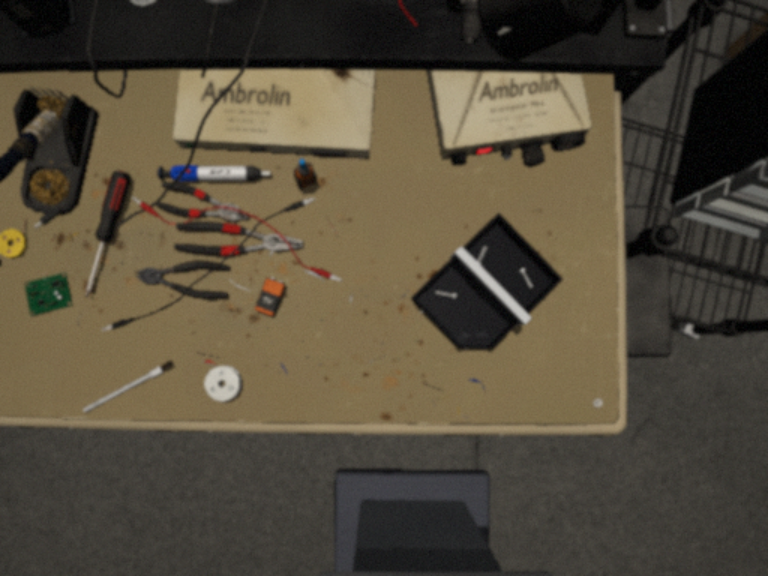

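View pics/crop1.png

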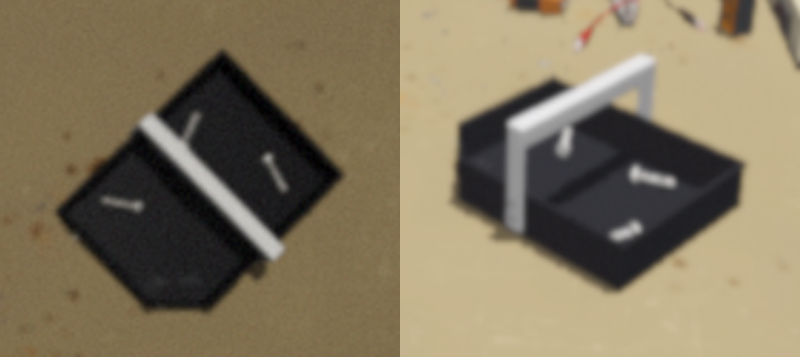

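The top view shows the tray with its bar running from about (306,167) to (351,213) in original pixels. The cut-off corner is at the bottom, around (307,233) to (328,233), facing the robot. I'll fit the tray's pose to these points.

```bash
cat >h.py <<'E'
from rig import *
import cv2,numpy as np
from scipy.optimize import least_squares
from scipy.spatial.transform import Rotation as R
def K(p): return np.array([[p["fx"],0,p["cx"]],[0,p["fy"],p["cy"]],[0,0,1.]])
def proj(p,X):
    T=np.array(p["world_to_cam"]);r,_=cv2.Rodrigues(T[:3,:3].copy())
    return cv2.projectPoints(np.asarray(X,float).reshape(-1,1,3),r,T[:3,3].copy(),K(p),np.array(p["D"]))[0][:,0]
E
python3 - <<'E'
from h import *
pt=snapshot("top");ps=snapshot("side")
ct=lambda u,v:(255+u/2.857,125+v/2.857)
cs=lambda u,v:(200+(u-400)/2.857,195+v/2.857)
# bar end centres on top z=75, wall corners z=30
Mt=[(0,-63,75),(0,63,75),(-80,-60,30),(-80,60,30),(80,-60,30),(80,30,18),(50,60,18)]
Ut=[ct(147,121),ct(276,252),ct(223,52),ct(343,175),ct(58,212),ct(147,308),ct(210,308)]
Ms=[(0,-63,75),(0,63,75),(-80,60,30),(-80,60,0)]
Us=[cs(649,59),cs(518,122),cs(743,165),0][:2]
Ms=Ms[:2]
def pose(v,M): return R.from_euler('z',v[2]).apply(np.array(M,float))+[v[0],v[1],0]
def res(v,both=True):
    r=proj(pt,pose(v,Mt))-Ut
    return r.ravel()
s=least_squares(res,[600,-100,2.3]);v=s.x
print(v,np.degrees(v[2]),s.fun.reshape(-1,2).round(1).tolist())
print("side pred bar ends, corner(-80,60,30)",proj(ps,pose(v,[(0,-63,75),(0,63,75),(-80,60,30),(80,-60,30),(80,60,0)])).round(1).tolist(),"meas",Us)
st=read_state();Rt=R.from_euler('xyz',st["tool_rot"]);print(Rt.as_matrix().round(3))
c=np.r_[v[:2],68]
print("bar r",np.hypot(*v[:2]))
print("tool xyz to 60mm above bar",Rt.inv().apply(c+[0,0,60]-st["ee_pos"]))
for sg in(1,-1):
    y=np.array([np.cos(v[2]),np.sin(v[2]),0])*sg;z=np.array([0,0,-1.]);G=R.from_matrix(np.c_[np.cross(y,z),y,z])
    print((Rt.inv()*G).as_rotvec(degrees=True))
E
```

```text
[534.94902868 -62.66342603   2.35457884] 134.90743002434542 [[-0.7, -0.7], [1.5, 1.6], [-0.5, -0.0], [0.1, 0.0], [-0.1, 0.0], [0.2, -0.6], [-0.5, -0.4]]
side pred bar ends, corner(-80,60,30) [[286.1, 214.1], [238.8, 238.8], [277.1, 281.7], [251.9, 222.0], [207.5, 258.5]] meas [(287.1543577178859, 215.65103255162757), (241.30206510325516, 237.70213510675535)]
[[-0.948  0.317  0.   ]
 [ 0.317  0.948  0.   ]
 [ 0.     0.    -1.   ]]
bar r 538.6066916070715
tool xyz to 60mm above bar [-527.23334339 -564.75244443  122.28933712]
[ 6.76199829e-03  1.87608646e-03 -6.34032737e+01]
[ 2.13094094e-03 -7.68057299e-03  1.16596726e+02]
```

The fit agrees with both views to about 2 mm: tray at (535, -63), yaw 135°. Next I move above the bar.

>>> drive_tool:
  deltas:
    - {"xyz":[-0.04,-0.043,0],"dr":[0,0,9],"grip":100}
    - {"xyz":[-0.08,-0.086,0],"dr":[0,0,18],"grip":100}
    - {"xyz":[-0.12,-0.13,0],"dr":[0,0,27],"grip":100}
    - {"xyz":[-0.16,-0.173,0],"dr":[0,0,36],"grip":100}
    - {"xyz":[-0.2,-0.216,0],"dr":[0,0,45],"grip":100}
    - {"xyz":[-0.24,-0.26,0],"dr":[0,0,54],"grip":100}
    - {"xyz":[-0.28,-0.303,0],"dr":[0,0,63],"grip":100}
    - {"xyz":[-0.32,-0.346,0],"dr":[0,0,72],"grip":100}
    - {"xyz":[-0.36,-0.39,0],"dr":[0,0,81],"grip":100}
    - {"xyz":[-0.4,-0.433,0],"dr":[0,0,90],"grip":100}
    - {"xyz":[-0.44,-0.475,0],"dr":[0,0,99],"grip":100}
    - {"xyz":[-0.48,-0.52,0.03],"dr":[0,0,108],"grip":100}
    - {"xyz":[-0.515,-0.553,0.05],"dr":[0,0,116.6],"grip":100}
    - {"xyz":[-0.527,-0.565,0.08],"dr":[0,0,116.6],"grip":100}
    - {"xyz":[-0.527,-0.565,0.1],"dr":[0,0,116.6],"grip":100}
    - {"xyz":[-0.527,-0.565,0.1],"dr":[0,0,116.6],"grip":100}

```text
clock: 2.8
ee_pos: [533.7, -62.9, 149.0]
tool_rot: [-3.139, 0.002, 0.783]
contact_force: [0.2, -0.2, 0.1]
finger_gap: 85.4
grasp_force: 0.0
```

```bash
python3 - <<'E'
from h import *
st=read_state();print(np.round(st["joint_positions"],3))
w=snapshot("wrist");s=snapshot("side")
print(np.round(w["world_to_cam"],2).tolist())
def pose(M): return R.from_euler('z',2.3546).apply(np.array(M,float))+[535,-62.7,0]
M=[(0,-63,75),(0,63,75),(-6,0,75),(6,0,75),(80,-60,30),(-80,-60,30),(-80,60,30)]
o=[]
for p in(w,s):
    im=cv2.resize(p["frame"][:,:,::-1],None,fx=.78,fy=.78)
    for q in proj(p,pose(M)): 
        if abs(q).max()<2000: cv2.circle(im,tuple(int(x*.78) for x in q),2,(0,0,255),-1)
    o.append(im)
cv2.imwrite("pics/w2.png",np.hstack(o))
E
```

```text
[-0.432  0.409  0.602  1.989 -0.307  0.837 -0.447]
[[0.71, -0.71, -0.0, -420.29], [-0.67, -0.67, 0.32, 307.27], [-0.23, -0.22, -0.95, 390.75], [0.0, 0.0, 0.0, 1.0]]
```

View pics/w2.png

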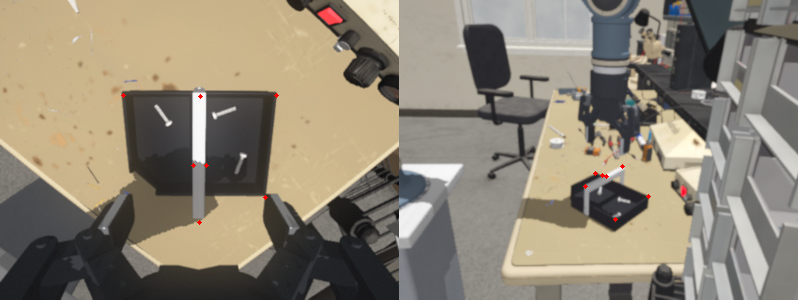

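The wrist view has the bar between the fingers (x≈200), and the projected model matches it. The tray sits about 4 mm further along the tool's +x. I descend with that correction and close the gripper.

>>> drive_tool:
  deltas:
    - {"xyz":[0.004,0.001,0.025],"dr":[0,0,0],"grip":100}
    - {"xyz":[0.004,0.001,0.05],"dr":[0,0,0],"grip":100}
    - {"xyz":[0.004,0.001,0.07],"dr":[0,0,0],"grip":100}
    - {"xyz":[0.004,0.001,0.081],"dr":[0,0,0],"grip":100}
    - {"xyz":[0.004,0.001,0.081],"dr":[0,0,0],"grip":60}
    - {"xyz":[0.004,0.001,0.081],"dr":[0,0,0],"grip":30}
    - {"xyz":[0.004,0.001,0.081],"dr":[0,0,0],"grip":0}
    - {"xyz":[0.004,0.001,0.081],"dr":[0,0,0],"grip":0}
    - {"xyz":[0.004,0.001,0.081],"dr":[0,0,0],"grip":0}
    - {"xyz":[0.004,0.001,0.081],"dr":[0,0,0],"grip":0}
    - {"xyz":[0.004,0.001,0.081],"dr":[0,0,0],"grip":0}
    - {"xyz":[0.004,0.001,0.081],"dr":[0,0,0],"grip":0}

```text
clock: 4.4
ee_pos: [538.5, -60.6, 69.9]
tool_rot: [3.142, -0.001, 0.784]
contact_force: [-2.3, 1.7, 5.7]
finger_gap: 10.6
grasp_force: 59.6
```

>>> drive_tool:
  deltas:
    - {"xyz":[0,0,-0.006],"dr":[0,0,0],"grip":0}
    - {"xyz":[0,0,-0.02],"dr":[0,0,0],"grip":0}
    - {"xyz":[0,0,-0.04],"dr":[0,0,0],"grip":0}
    - {"xyz":[0,0,-0.06],"dr":[0,0,0],"grip":0}
    - {"xyz":[-0.002,-0.003,-0.08],"dr":[0,0,0],"grip":0}
    - {"xyz":[-0.006,-0.007,-0.1],"dr":[0,0,0],"grip":0}
    - {"xyz":[-0.012,-0.014,-0.12],"dr":[0,0,0],"grip":0}
    - {"xyz":[-0.018,-0.022,-0.14],"dr":[0,0,0],"grip":0}
    - {"xyz":[-0.024,-0.03,-0.16],"dr":[0,0,0],"grip":0}
    - {"xyz":[-0.03,-0.037,-0.175],"dr":[0,0,0],"grip":0}
    - {"xyz":[-0.036,-0.044,-0.187],"dr":[0,0,0],"grip":0}
    - {"xyz":[-0.041,-0.05,-0.195],"dr":[0,0,0],"grip":0}
    - {"xyz":[-0.044,-0.053,-0.2],"dr":[0,0,0],"grip":0}
    - {"xyz":[-0.045,-0.054,-0.2],"dr":[0,0,0],"grip":0}
    - {"xyz":[-0.045,-0.054,-0.2],"dr":[0,0,0],"grip":0}

```text
clock: 6.28
ee_pos: [468.0, -54.2, 268.9]
tool_rot: [-3.141, 0.001, 0.784]
contact_force: [-0.8, 0.5, -2.9]
finger_gap: 11.2
grasp_force: 58.5
```

```bash
python3 - <<'E'
from h import *
st=read_state();print(np.round(st["joint_positions"],3))
Rt=R.from_euler('xyz',st["tool_rot"])
# tray axes in tool: tray x = -tool y, tray y = -tool x, tray z = -tool z
for th in (45,): 
    d=np.array([-np.sin(np.radians(th)),-np.cos(np.radians(th)),0]) # downhill dir in tool frame
    ax=np.cross([0,0,-1],d); print("tilt axis tool (30deg)",30*ax, "downhill world",Rt.apply(d))
    q=(Rt*R.from_rotvec(ax*np.radians(30)));
    print("downhill after",q.apply(d))
o=[cv2.resize(snapshot(n)["frame"][:,:,::-1],None,fx=.78,fy=.78) for n in("wrist","side")]
cv2.imwrite("pics/w3.png",np.hstack(o))
E
```

```text
[-0.593  0.118  0.685  2.004 -0.086  1.048 -0.656]
tilt axis tool (30deg) [-21.21320344  21.21320344   0.        ] downhill world [-9.99998498e-01  1.58367336e-03  7.03645652e-04]
downhill after [-0.86637606  0.00128876 -0.49939049]
```

View pics/w3.png

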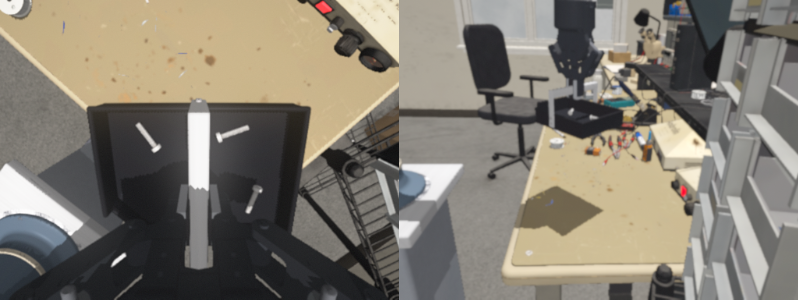

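The tray hangs level in the grip and the three screws are still scattered. I tip it gently towards the cut corner.

>>> drive_tool:
  deltas:
    - {"xyz":[0,0,0],"dr":[-0.7,0.7,0],"grip":0}
    - {"xyz":[0,0,0],"dr":[-2,2,0],"grip":0}
    - {"xyz":[0,0,0],"dr":[-3.5,3.5,0],"grip":0}
    - {"xyz":[0,0,0],"dr":[-5,5,0],"grip":0}
    - {"xyz":[0,0,0],"dr":[-6.5,6.5,0],"grip":0}
    - {"xyz":[0,0,0],"dr":[-8,8,0],"grip":0}
    - {"xyz":[0,0,0],"dr":[-9.5,9.5,0],"grip":0}
    - {"xyz":[0,0,0],"dr":[-11,11,0],"grip":0}
    - {"xyz":[0,0,0],"dr":[-12.5,12.5,0],"grip":0}
    - {"xyz":[0,0,0],"dr":[-14,14,0],"grip":0}
    - {"xyz":[0,0,0],"dr":[-15.5,15.5,0],"grip":0}
    - {"xyz":[0,0,0],"dr":[-17,17,0],"grip":0}
    - {"xyz":[0,0,0],"dr":[-18.5,18.5,0],"grip":0}
    - {"xyz":[0,0,0],"dr":[-20,20,0],"grip":0}
    - {"xyz":[0,0,0],"dr":[-21.2,21.2,0],"grip":0}
    - {"xyz":[0,0,0],"dr":[-22,22,0],"grip":0}
    - {"xyz":[0,0,0],"dr":[-22,22,0],"grip":0}
    - {"xyz":[0,0,0],"dr":[-22,22,0],"grip":0}

```text
clock: 8.62
ee_pos: [468.4, -54.3, 269.4]
tool_rot: [2.738, -0.374, 0.861]
contact_force: [0.8, -0.2, -3.2]
finger_gap: 10.8
grasp_force: 58.7
```

```bash
cat >look.py <<'E'
from h import *
import sys
st=read_state();print(np.round(st["joint_positions"],3))
Rt=R.from_euler('xyz',st["tool_rot"]);print("tilt",np.degrees(np.arccos(-Rt.as_matrix()[2,2])))
# tray in tool: x=-ty,y=-tx,z=-tz
M=np.array([[0,-1,0],[-1,0,0],[0,0,-1.]]).T
def tw(P): return Rt.apply((np.array(P,float)-[0,0,68])@M)+st["ee_pos"]
P=[(80,-60,0),(-80,-60,0),(-80,60,0),(80,30,0),(50,60,0),(63,43,3)]
print(tw(P).round().tolist(),"tray x,y axes z",(tw([(1,0,0),(0,1,0)])-tw([(0,0,0)]))[:,2])
Q=[(80,-60,30),(-80,-60,30),(-80,60,30),(80,30,18),(50,60,18),(63,43,3),(0,-63,75),(0,63,75)]
o=[]
for n in("top","side","wrist"):
    p=snapshot(n)
    print(n,[(np.round(d["box"]).tolist(),round(d["confidence"],2)) for d in find_in(p,"screw_a_centre")])
    im=p["frame"][:,:,::-1].copy();q=proj(p,tw(Q));c=q.mean(0)
    for a in q:
        if n!="wrist" and abs(a).max()<2000: cv2.circle(im,tuple(int(x) for x in a),1,(0,0,255),-1)
    if n=="wrist": o.append(cv2.resize(im,(400,300)))
    else:
        x=int(np.clip(c[0]-66,0,380));y=int(np.clip(c[1]-50,0,284));print("crop",x,y)
        o.append(cv2.resize(im[y:y+100,x:x+133],(400,300),interpolation=cv2.INTER_CUBIC))
cv2.imwrite(f"pics/{sys.argv[1]}.png",np.vstack([np.hstack(o[:2]),np.hstack([o[2],o[2]*0])]))
E
python3 look.py t4
```

```text
[-0.584 -0.164  0.563  2.324  0.221  0.42  -0.967]
tilt 31.11736293688437
[[492.0, 45.0, 204.0], [588.0, -69.0, 262.0], [515.0, -153.0, 219.0], [437.0, -19.0, 171.0], [437.0, -61.0, 171.0], [438.0, -40.0, 175.0]] tray x,y axes z [-0.3654143  -0.36544107]
top []
crop 273 171
side [([198.0, 87.0, 106.0, 89.0], 0.7)]
crop 162 84
wrist [([163.0, 259.0, 39.0, 19.0], 0.81)]
```

View pics/t4.png

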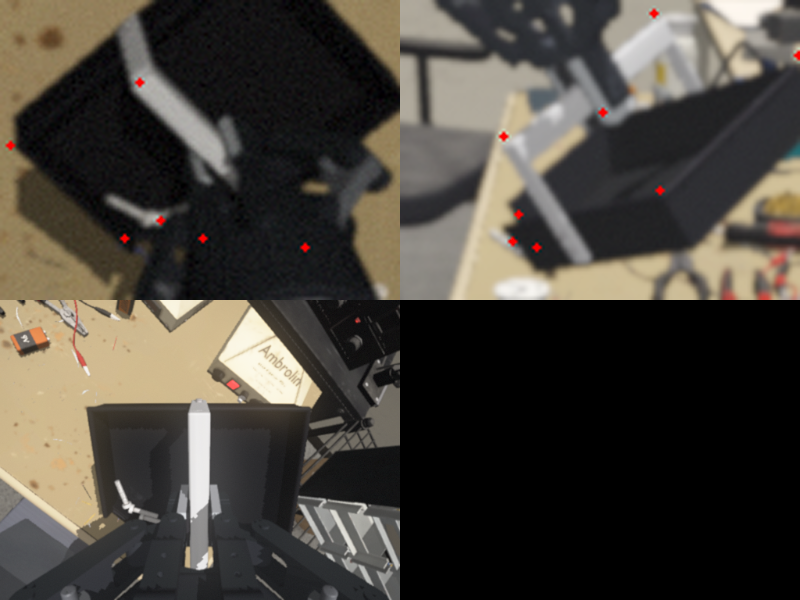

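```bash
cat >zoom.py <<'E'
from h import *
import sys
st=read_state();Rt=R.from_euler('xyz',st["tool_rot"]);M=np.array([[0,-1,0],[-1,0,0],[0,0,-1.]]).T
def tw(P): return Rt.apply((np.array(P,float)-[0,0,68])@M)+st["ee_pos"]
Q=[(80,-60,30),(-80,-60,30),(80,30,18),(50,60,18),(63,43,3),(0,-63,75),(0,63,75)]
w=snapshot("wrist");s=snapshot("side")
def crop(p,x,y,ww,pts=True):
    hh=int(ww*.75);k=400/ww
    im=cv2.resize(p["frame"][:,:,::-1][y:y+hh,x:x+ww],(400,300),interpolation=cv2.INTER_CUBIC)
    if pts:
        for a in proj(p,tw(Q)):
            a=(a-[x,y])*k
            if abs(a).max()<600: cv2.circle(im,tuple(int(v) for v in a),2,(0,0,255),-1)
    return im
a=[int(v) for v in sys.argv[2:]]
c=proj(s,tw([(63,43,3)]))[0]; x,y=int(c[0]-20),int(c[1]-22)
cv2.imwrite(f"pics/{sys.argv[1]}.png",np.vstack([np.hstack([crop(s,x,y,60),crop(s,x,y,60,False)]),np.hstack([crop(w,110,120,290),crop(w,*a,False)])]))
E
python3 zoom.py z5 120 200 130
```

```text
(no output)
```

View pics/z5.png

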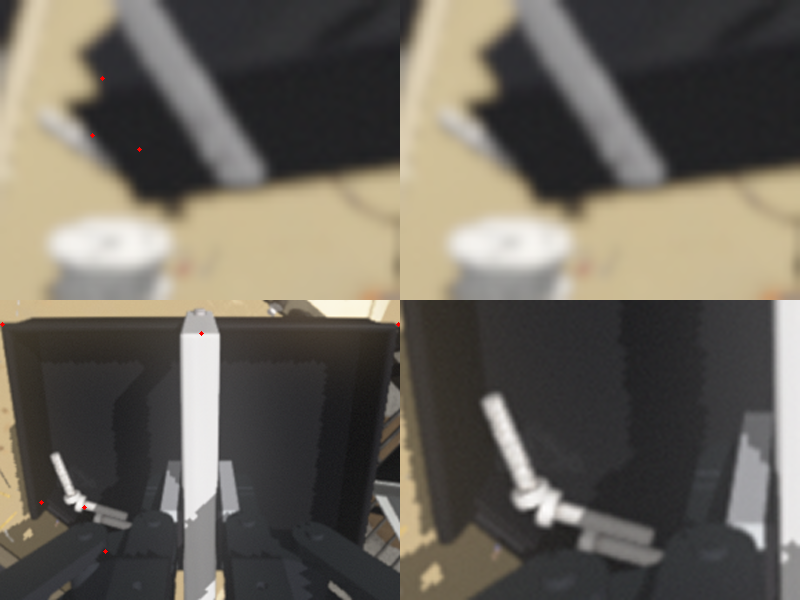

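```bash
python3 - <<'E'
from h import *
st=read_state();Rt=R.from_euler('xyz',st["tool_rot"]);M=np.array([[0,-1,0],[-1,0,0],[0,0,-1.]]).T
w=snapshot("wrist")
def tw(P): return Rt.apply((np.array(P,float)-[0,0,68])@M)+st["ee_pos"]
def back(u,v,z):
    return least_squares(lambda a:(proj(w,tw([(a[0],a[1],z)]))[0]-[u,v]),[50,30]).x.round(1)
zc=lambda u,v:(120+(u-400)/3.077,200+(v-300)/3.077)
wc=lambda u,v:(110+u*.725,120+(v-300)*.725)
for n,p,z in [("s1 tail",(490,397),7),("s1 head",(528,492),7),("s2 head",(547,508),9),("s2 tail",(650,537),7),("s3 head",(583,540),7),("s3 tail",(662,558),7),("cutwall top-left end",(438,540),18),("cutwall inner bottom-left",(478,508),3)]: print(n,back(*zc(*p),z))
print("back wall top left corner",back(*wc(3,322),30),"pad ctr")
print(proj(w,tw([(76.5,32,3),(53,57,3),(0,57,3)])))
E
```

```text
s1 tail [74.5  8.4]
s1 head [68.3 33.3]
s2 head [63.5 36.4]
s2 tail [40.  45.6]
s3 head [56.3 46.6]
s3 tail [37.4 51.6]
cutwall top-left end [86.6 39.4]
cutwall inner bottom-left [82.7 40.4]
back wall top left corner [ 79.6 -61.1] pad ctr
[[152.15297664 257.87975456]
 [186.22163056 286.49577625]
 [255.10974627 286.79184617]]
```

The tray has not slipped: it sits at the same place in the wrist view before and after tipping. All three screws lie with their heads in the cut corner, about 160–190 px across and 230–285 px down in the wrist image. I'll hold briefly, check that nothing is still moving, and hand in.

>>> drive_tool:
  deltas:
    - {"xyz":[0,0,0],"dr":[0,0,0],"grip":0}
    - {"xyz":[0,0,0],"dr":[0,0,0],"grip":0}
    - {"xyz":[0,0,0],"dr":[0,0,0],"grip":0}
    - {"xyz":[0,0,0],"dr":[0,0,0],"grip":0}
    - {"xyz":[0,0,0],"dr":[0,0,0],"grip":0}
    - {"xyz":[0,0,0],"dr":[0,0,0],"grip":0}

```text
clock: 9.82
ee_pos: [468.2, -54.2, 269.3]
tool_rot: [2.738, -0.374, 0.861]
contact_force: [0.4, 0.8, -3.7]
finger_gap: 10.8
grasp_force: 58.6
```

```bash
python3 zoom.py z6 120 200 130; python3 - <<'E'
import cv2,numpy as np
a=cv2.imread("pics/z5.png",0)[300:,400:].astype(int);b=cv2.imread("pics/z6.png",0)[300:,400:].astype(int)
d=abs(a-b);print(d.max(),d.mean(),(d>40).sum())
E
```

```text
41 1.1876416666666667 2
```

Nothing is moving, so I hand in.

```bash
python3 -c "
from rig import *
print(close_job())"
```

```text
the job is handed in; nothing more can be done
None
```

The job is handed in: the tray is held by its bar, tilted about 31° towards the cut-off corner with its lowest part about 17 cm above the bench; all three screws show gathered in that corner, and the battery and reel were not touched.

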